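Draw the tuner's plunger out to its index and hold it

ROBOT

A 6-joint arm with a two-finger parallel gripper is mounted at the origin on a cart in front of the work surface, level with it; the furniture and walls round the work are solid. World frame = base frame: x ahead of the robot, y to its left, z up, the work surface at z = 0. Lengths are in m, angles in rad, forces in N, time in s.
With the tool pointing down it reaches from about 0.35 to 0.975 m from the base axis. Payload 7.1 kg.
Tool frame: the origin (TCP) lies midway between the tips of the shut fingers; the grasp point (between the pads) lies 19 mm behind it; z points along the fingers, x is the direction in which the jaws open and shut, and the axes are right-handed (so a half turn about z gives the same grasp; the last joint's range is limited). The gripper opens to 88 mm and grips with 3 to 60 N. Pads are 20 mm wide; open, the fingers measure 115 mm over their backs; the gripper's body (75 mm by 178 mm) begins 61 mm behind the grasp point.
Start: joints at [-1.285, 0.423, 1.63, -0, 1.089, -0.019], TCP at [0.188, -0.596, 0.223] pointing down, gripper open.
Joint ranges: [-3, 3], [-0.9, 2.11], [0.09, 2.58], [-1.31, 4.45], [0.11, 2.69], [-2.54, 2.54]. Speed limits (rad/s): [2.39, 2.39, 3.01, 3.14, 3.14, 3.14].

INTERFACE

Orientations are given as a unit quaternion [w, x, y, z].
In Python, from station import move_pose, movel, movej, command_gripper, wait, inverse_kinematics, read_camera, camera_info, MotionError, job_done, get_time, get_joint_pos, get_qvel, get_effort, get_tcp_pos, get_ee_rot, get_ft_force, get_ft_torque, get_grip_width gives the robot as it stands. Calls block until the motion is done:
- move_pose(position, orientation): joint-space move of the TCP to a pose.
- movel(position, frame=None, v=0.15, until_force=None): straight line of the TCP; frame=None keeps the orientation; v is the mean speed in m/s. With until_force (N) it stops when the force on the tool has changed by that much, and returns True; else False.
- movej(angles): joint-space move.
- command_gripper(opening): opening from 0.0 (shut) to 1.0 (fully open); the grip force is fixed at half the most; returns when the fingers have stopped.
- wait(seconds).
- inverse_kinematics(position, orientation): joint angles nearest the present ones, or None.
- read_camera(name): name is "side" or "top" or "wrist"; returns the picture (400x640x3 uint8, red, green, blue); there is no depth.
- camera_info(name): a dict with "intrinsics" (3x3 intrinsics, pixels), "T" (4x4, takes a point from camera to world coordinates); the wrist camera has in their place "tool_from_camera" (4x4, takes a point from camera to tool coordinates, whose origin is the TCP and whose axes are the tool frame's). Camera axes: x right, y up, looking along -z (the intrinsics and any distortion apply to the point x, -y, -z); pixel columns grow to the right and rows downward; lengths in m; the calibration is good to about 2 mm. The wrist camera is an equidistant fisheye: a pixel r from the principal point sees the ray r / f radians off the axis. A picture is of the moment at which its call begins: read the wrist's pose just before it. camera_info takes no time and is no camera call.
A pose or a line that the arm cannot do raises MotionError and nothing moves.
- job_done(): hands the job in, once; it reports no verdict.
Readings, each from a call of its own:
- get_time(): time.
- get_joint_pos(): joint angles.
- get_qvel(): joint speeds.
- get_effort(): joint torques, N m.
- get_tcp_pos(): TCP position.
- get_ee_rot(): TCP orientation.
- get_ft_force(): force on the tool from outside, world axes, zero at the start.
- get_ft_torque(): the same for the moment, N m.
- get_grip_width(): opening from 0.0 (shut) to 1.0 (fully open).
Only numpy, scipy, OpenCV 4.12 (cv2) and the standard library are available. Lean on these libraries where they do the work, as an engineer would, in place of code of your own. Each camera call takes 0.05 s, during which the arm holds its last target. There are 200 camera calls.

TASK

Retune the bench tuner for a reading: press the sprung pedal at its back all the way down to its stop so that it kicks the plunger's knob out of the housing, and let the pedal come up again. Then take the plunger by its black knob and draw it straight out along its bore, without levering it sideways and never as far as 65 mm, until the back of the knob stands over the index ridge, with 45 mm of bright rod showing between housing and knob. Finish while holding the knob there, the plunger still in its bore and not binding; do not let go, and leave the things lying around the tuner where they are.

Things in the scene. Friction and masses are not known exactly. Their poses are not given: they have to be found in the camera images.
- tuner: Fixture screwed to the worktop. Origin on the worktop; x along the bore, the way the plunger comes out; z up. Base plate x -140..150 mm, 100 mm wide, 14 mm thick. Housing on it x -15..75, 60 wide, up to z 86, brass port on top to z 102 at x 20. Level bore at y 0, z 50: snug, 15 mm wide, for x -15..49. Bearing cheeks of the pedal at x -49, y +-36, up to z 122.
- bore_mouth (a point): Middle of the mouth in the housing's front face (tuner x 75 mm, z 50 mm); axes as the tuner's, x out along the bore. Here the bore is a recess 29 mm wide and 26 mm deep, in which the knob sits when the plunger is home.
- index (a point): Middle of the top of the low dark index ridge that runs across the base plate 45 mm in front of the housing's face (tuner x 120 mm, z 18 mm); 4 mm wide.
- plunger: Loose, 0.11-0.23 kg: black ribbed knob, 24 mm diameter, 30 mm long, on a bright steel rod, 14 mm diameter, 110 mm long. Origin at the knob's centre, x along the axis outwards; rod from x -15 to -125 mm. Home: origin 7-9 mm behind the front face. After a full pedal stroke: about 24 mm in front of it. Knob's back over the index: 60 mm in front. Slides with light friction, stays where left.
- pedal (a joint): Sprung pedal's hinge, rad: 0 = up at rest, 0.56 = down on its stop. Axis across the tuner at tuner x -49, z 110 mm; the pedal reaches about 90 mm from it towards -x. It springs up when let go (about 3 N at the pad at first, 8 N at the stop). Its hanging arm, behind the rod's tail, pushes the plunger about 33 mm out as the pad goes down.
- pedal_pad (a point): Middle of the top of the pedal's rubber pad (44 mm along x, 38 mm wide), 66 mm from the hinge axis. Moves with the pedal, from z 135 mm at rest (tuner x about -110 mm) almost straight down by 36 mm to z 99 mm at the stop.
- side_cutters: red-handled side cutters, 54 x 134 x 16 mm, lying on the worktop left of the tuner; a bystander
- torque_wrench: slim silver torque wrench, 139 x 20 x 14 mm, lying beside the tuner; a bystander
- n_tee: pale T-shaped coaxial tee, 70 x 40 x 20 mm, lying beside the tuner; a bystander
- adapter_white: white flanged waveguide piece, 34 x 34 x 54 mm, standing beside the tuner; a bystander
- splitter_block: grey splitter block with two brass ports, 60 x 52 x 19 mm, lying beside the tuner; a bystander

How it is judged:
On the way, in this order (a step that is already met when the one before it is completed fails the run):
1. the pedal is pressed down to its stop (value of joint pedal above 0.52 rad), for 0.1 s.
2. the pedal is up again and the fingers have the plunger, drawn out beyond the kick (contact force between the fingers and plunger above 2 N and value of joint pedal below 0.1 rad and x of plunger in the frame of bore_mouth above 0.04 m), for 0.1 s.
At the end, for the whole second after the job is handed in: The fingers grip the plunger (over 2 N); the knob's back stands 45 mm (+-8 mm) in front of the housing's face; the plunger is still, in line with the bore (within 0.05 rad) and bears on the tuner with less than 15 N; the pedal is up (contact force between the fingers and plunger above 2 N and x of plunger in the frame of bore_mouth between 0.052 and 0.068 m and angle between the x axis of plunger and the x axis of tuner, either way round below 0.05 rad and contact force between plunger and tuner below 15 N and linear speed of plunger below 0.01 m/s and value of joint pedal below 0.1 rad); the arm keeps its last pose, push and grip.
It fails at once if the plunger is drawn out too far (65 mm or more of rod showing) (x of plunger in the frame of bore_mouth above 0.08 m).
It fails at once if the plunger is levered or jammed in its bore (over 40 N on the tuner) (contact force between plunger and tuner above 40 N).
It fails at once if a thing lying around is shoved away (over 20 mm) (distance of any of torque_wrench, n_tee, adapter_white, splitter_block, side_cutters from where it was at the start of the episode above 0.02 m).
It also fails if it takes over 43 s, if anything falls off the work surface, if the arm or the gripper's body presses on something with over 40 N, if the wrist force passes 120 N, or if a joint passes its speed limit or range.

## Working session

There is one attempt and no reset: what is moved stays moved. The work goes in short steps, each a Python script; the robot and the scene stay as the last script left them, time stands still between calls to the robot, and variables do not carry over. Pictures are saved under pics/ and viewed, about 8 in all and at most 12, crops included, and the job is handed in when it is done.

```bash
mkdir -p pics; ls
python3 - <<'E'
from station import *
import cv2, numpy as np
np.set_printoptions(precision=4,suppress=True)
for n in ("top","side"):
    im=read_camera(n); cv2.imwrite(f"pics/{n}0.png",cv2.cvtColor(im,cv2.COLOR_RGB2BGR))
    print(n,camera_info(n))
print(camera_info("wrist"),get_time(),get_ee_rot())
E
```

```text
pics
top {'intrinsics': array([[409.6753,   0.    , 319.1447],
       [  0.    , 409.6753, 198.3687],
       [  0.    ,   0.    ,   1.    ]]), 'T': array([[ 0.0052,  0.9839, -0.1785,  0.4178],
       [-0.9996,  0.0099,  0.0255,  0.1481],
       [ 0.0269,  0.1783,  0.9836,  0.987 ],
       [ 0.    ,  0.    ,  0.    ,  1.    ]])}
side {'intrinsics': array([[397.5029,   0.    , 319.7035],
       [  0.    , 397.5029, 192.4352],
       [  0.    ,   0.    ,   1.    ]]), 'T': array([[ 0.9369,  0.2985, -0.1819,  0.4062],
       [-0.3495,  0.7999, -0.4878, -0.3097],
       [-0.0001,  0.5206,  0.8538,  0.8643],
       [ 0.    ,  0.    ,  0.    ,  1.    ]])}
{'intrinsics': array([[309.7069,   0.    , 315.1455],
       [  0.    , 309.7069, 201.4665],
       [  0.    ,   0.    ,   1.    ]]), 'tool_from_camera': array([[ 1.    ,  0.0003,  0.    ,  0.0006],
       [ 0.0003, -0.9582, -0.2861, -0.0776],
       [-0.0001,  0.2861, -0.9582, -0.162 ],
       [ 0.    ,  0.    ,  0.    ,  1.    ]])} 0.1 [-0.0004  0.8063 -0.5916 -0.0005]
```

View pics/top0.png

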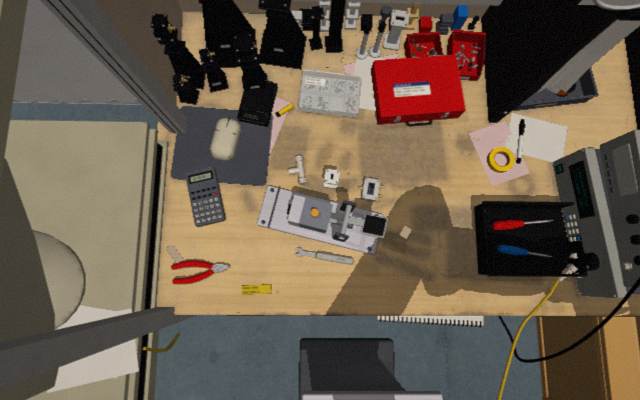

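View pics/side0.png

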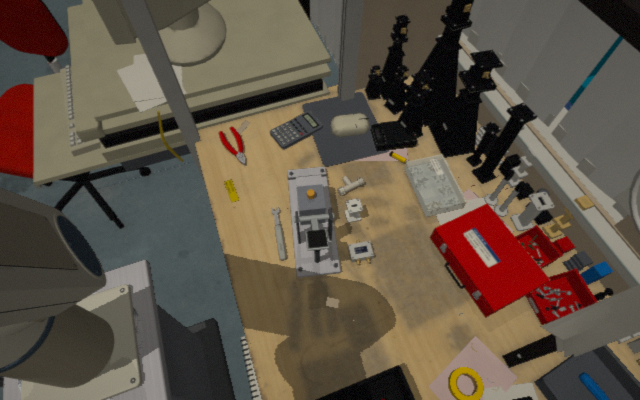

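The top view shows the tuner at about (320,220), with the brass port at (315,212) and the black pad at (374,225). The plunger exits towards image left (world +y). The side view has the port at (311,193) and the pad at (317,239). Next I'll triangulate the port and the pad.

```bash
cat > h.py <<'E'
from station import *
import cv2, numpy as np
np.set_printoptions(precision=4,suppress=True)
def ray(n,u,v):
    c=camera_info(n);K=c["intrinsics"];T=c["T"]
    d=np.array([(u-K[0,2])/K[0,0],-(v-K[1,2])/K[1,1],-1.])
    d=T[:3,:3]@d; return T[:3,3],d/np.linalg.norm(d)
def onz(n,u,v,z):
    o,d=ray(n,u,v); return o+d*(z-o[2])/d[2]
def tri(rs):
    A=sum(np.eye(3)-np.outer(d,d) for o,d in rs); b=sum((np.eye(3)-np.outer(d,d))@o for o,d in rs)
    p=np.linalg.solve(A,b); return p,[np.linalg.norm(np.cross(p-o,d)) for o,d in rs]
def blob(mask,near):
    n,l,s,c=cv2.connectedComponentsWithStats(mask.astype(np.uint8))
    ok=[i for i in range(1,n) if s[i,4]>15]
    i=min(ok,key=lambda i:np.hypot(*(c[i]-near))); return c[i],s[i],l==i
E
python3 - <<'E'
from h import *
P={}
for n,port,pad in (("top",(315,212),(374,225)),("side",(311,193),(317,239))):
    im=cv2.imread(f"pics/{n}0.png"); hsv=cv2.cvtColor(im,cv2.COLOR_BGR2HSV)
    o=(hsv[...,0]<25)&(hsv[...,1]>140)&(hsv[...,2]>90)
    k=im.max(2)<45
    a=blob(o,port); b=blob(k,pad); print(n,a[:2],b[:2])
    P[n]=(a[0],b[0])
    x,y=np.array(port)-(70,45); 
    c=im[y-10:y+120,x-5:x+160]
    cv2.imwrite(f"pics/{n}c.png",cv2.resize(c,None,fx=4.5,fy=4.5,interpolation=cv2.INTER_CUBIC)); print("crop origin",x-5,y-10)
for i in (0,1): print(tri([ray(n,*P[n][i]) for n in P]))
E
```

```text
top (array([314.3208, 212.3585]), array([311, 209,   8,   8,  53], dtype=int32)) (array([374.0122, 224.766 ]), array([363, 215,  23,  20, 329], dtype=int32))
crop origin 240 157
side (array([310.2727, 193.5273]), array([307, 189,   8,  10,  55], dtype=int32)) (array([316.7429, 238.2679]), array([308, 230,  19,  17, 280], dtype=int32))
crop origin 236 138
(array([0.5489, 0.1353, 0.0938]), [np.float64(0.0004493652002949722), np.float64(0.0004493652002947674)])
(array([0.5183, 0.0098, 0.131 ]), [np.float64(0.0006200459998868271), np.float64(0.0006200459998871016)])
```

View pics/topc.png

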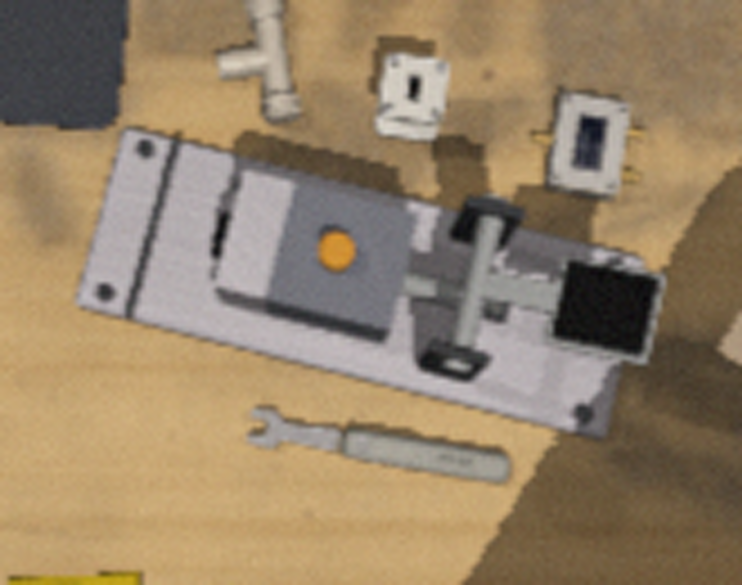

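View pics/sidec.png

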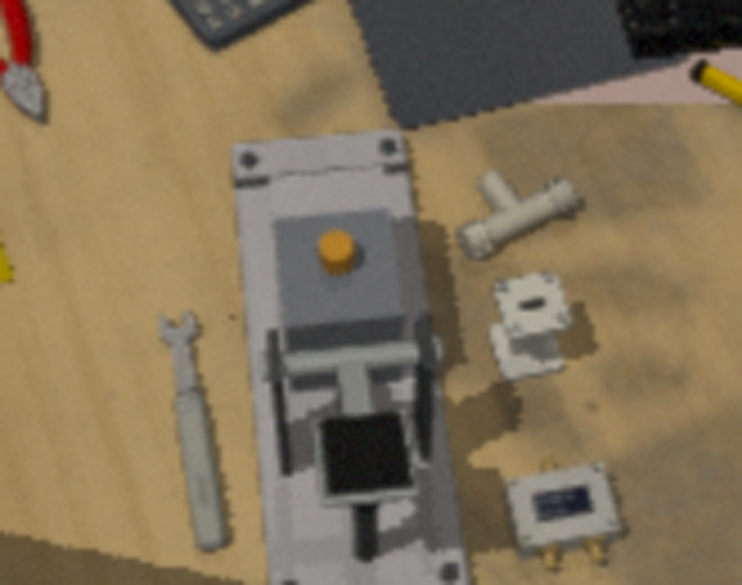

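The port–pad distance comes out at 129 mm (130 expected), with heights of 94 and 131 mm, which is plausible for the blob centroids. I'll check the axis against the plate edges and the ridge, then move above the pad.

```bash
cat >> h.py <<'E'
def qdown(th):  # tool down, tool x (jaws) at world angle th
    return np.array([0,np.cos(th/2),np.sin(th/2),0])
E
python3 - <<'E'
from h import *
def t(x,y,z): return onz("top",240+x/4.5,157+y/4.5,z)
def s(x,y,z): return onz("side",236+x/4.5,138+y/4.5,z)
a,b,c=t(125,128,.014),t(80,305,.014),t(600,437,.014)
ang=lambda v:np.degrees(np.arctan2(v[1],v[0]))
print("corners",a,b,"width",np.linalg.norm(a-b),"long",ang(b-c),"short",ang(a-b), "len",np.linalg.norm(b-c))
port,pad=np.array([.5489,.1353]),np.array([.5183,.0098])
print("axis",ang(port-pad)); u=(port-pad)/np.linalg.norm(port-pad)
print("port->front edge (130)",u@(((a+b)/2)[:2]-port), "lat", np.cross(u,((a+b)/2)[:2]-port))
r=(t(179,140,.018)+t(128,315,.018))/2; print("port->ridge (100)",u@(r[:2]-port),np.cross(u,r[:2]-port))
print("side front corners",s(235,147,.014),s(402,132,.014))
command_gripper(0.0)
th=np.arctan2(u[1],u[0])-np.pi/2
q=qdown(th); print(inverse_kinematics([*pad,.22],q),inverse_kinematics([*pad,.1],q),inverse_kinematics([*(port+u*.1),.031],q))
move_pose([*pad,.22],q); print(get_tcp_pos(),get_ft_force(),get_time())
im=read_camera("wrist"); cv2.imwrite("pics/w1.png",im[...,::-1])
E
```

```text
corners [0.6249 0.2473 0.014 ] [0.5291 0.2684 0.014 ] width 0.09808957413481532 long 76.20023216641047 short -12.405052264169912 len 0.2826207622068656
axis 76.29724303366466
port->front edge (130) 0.12570768589059306 lat 0.001766107313086348
port->ridge (100) 0.09738659558256842 0.0013621801578825032
side front corners [0.534  0.2666 0.014 ] [0.6279 0.2428 0.014 ]
[-0.0041  0.2705  1.8661 -0.      1.005   0.2351] [-0.0041  0.4532  1.9436 -0.      0.7449  0.2351] [ 0.3664  0.6728  1.7356 -0.      0.7333  0.6055]
[0.5184 0.0091 0.22  ] [-0.0829 -0.2267 -0.2243] 3.8917<stdin>:9: DeprecationWarning: Arrays of 2-dimensional vectors are deprecated. Use arrays of 3-dimensional vectors instead. (deprecated in NumPy 2.0)
<stdin>:10: DeprecationWarning: Arrays of 2-dimensional vectors are deprecated. Use arrays of 3-dimensional vectors instead. (deprecated in NumPy 2.0)
```

View pics/w1.png

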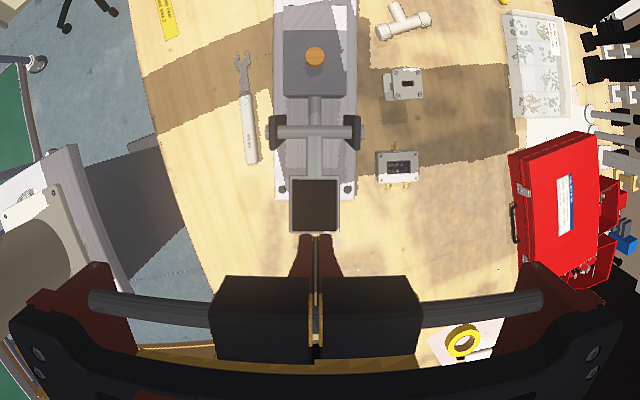

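The wrist view shows the shut fingers just behind the pad, whose centre at (315,204) agrees to about 4 mm. The pedal, port and plate all line up at column 315, so I'll press.

Run:
```python
from h import *
p=np.array([.5183,.0098])
movel([*p,.150],v=.15)
print(movel([*p,.090],v=.03,until_force=18),get_tcp_pos(),get_ft_force())
wait(.3); print(get_tcp_pos(),get_ft_force())
movel([*p,.16],v=.06); movel([*p,.24],v=.2); print(get_ft_force(),get_time())
command_gripper(.6)
# from tuner front, view the knob
port=np.array([.5489,.1353]); u=np.array([np.cos(np.radians(76.25)),np.sin(np.radians(76.25))])
q=qdown(np.radians(76.25-90)); k=port+u*(.055+.024)
move_pose([*k,.14],q); print(get_tcp_pos(),get_ee_rot(),get_time())
cv2.imwrite("pics/w2.png",read_camera("wrist")[...,::-1])
```

```text
True [0.5187 0.0092 0.1022] [-3.3822 -1.41   12.9099]
[0.5187 0.0092 0.1023] [-2.6339 -1.0132 12.8276]
[-0.0342 -0.6587  0.2893] 8.0
[0.5678 0.2113 0.1404] [ 0.0001  0.9928 -0.1197  0.0002] 9.85
```

View pics/w2.png

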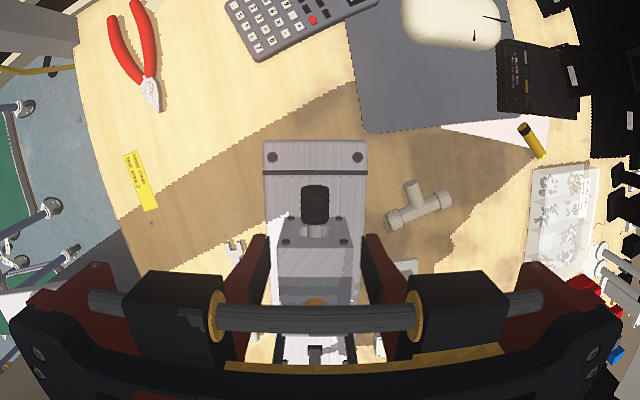

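The wrist view shows the black knob kicked out, from (315,186) at the front to (315,225) at the back, with a bit of rod showing down to about row 237. The pedal press ended at z 0.102 with 13 N, so it was probably on the stop. I'll take a second view to measure the knob, then press once more, harder, to be sure of the stop.

```bash
cat >> h.py <<'E'
from scipy.spatial.transform import Rotation as R
PORT=np.array([.5489,.1353]); U=np.array([np.cos(np.radians(76.25)),np.sin(np.radians(76.25))]); V=np.array([-U[1],U[0]])
Q=qdown(np.radians(76.25-90)); PAD=np.array([.5183,.0098])
def wray(p,q,u,v):
    c=camera_info("wrist");K=c["intrinsics"];T=c["tool_from_camera"]
    a,b=u-K[0,2],v-K[1,2]; r=np.hypot(a,b); th=r/K[0,0]
    d=np.array([np.sin(th)*a/r,-np.sin(th)*b/r,-np.cos(th)])
    Rw=R.from_quat(np.roll(q,-1)).as_matrix()
    return Rw@T[:3,3]+p, Rw@T[:3,:3]@d
def tun(p): # world-> tuner xy (from port at x=.020)
    e=np.asarray(p)[:2]-PORT; return np.array([e@U+.02,e@V,p[2]])
def knob(im,near):
    return blob(cv2.cvtColor(im,cv2.COLOR_RGB2GRAY)<45,near)
E
python3 - <<'E'
from h import *
im=cv2.imread("pics/w2.png")[...,::-1]
p1,q1=get_tcp_pos(),get_ee_rot()
print(knob(im,(315,205))[:2])
k=PORT+U*.079
movel([*(k+U*.03),.20],v=.2)
p2,q2=get_tcp_pos(),get_ee_rot(); im2=read_camera("wrist"); cv2.imwrite("pics/w3.png",im2[...,::-1])
# predicted knob px by brute: nearest dark blob
g=cv2.cvtColor(im2,cv2.COLOR_RGB2GRAY)<45
n,l,s,c=cv2.connectedComponentsWithStats(g.astype(np.uint8))
for i in range(1,n):
    if s[i,4]>100 and abs(c[i][0]-315)<50: print(c[i],s[i])
print(p1,q1,p2,q2)
cv2.imwrite("pics/w3c.png",np.hstack([cv2.resize(im[150:270,255:375],None,fx=3.3,fy=3.3),cv2.resize(im2[130:250,255:375],None,fx=3.3,fy=3.3)])[...,::-1])
command_gripper(0.)
move_pose([*PAD,.20],Q); movel([*PAD,.15],v=.15)
for F in (10,14,25):
    print(movel([*PAD,.088],v=.03,until_force=F) if F==10 else movel([*PAD,.088],v=.01,until_force=F-10),get_tcp_pos(),get_ft_force())
wait(.2)
movel([*PAD,.16],v=.06);movel([*PAD,.2],v=.2); print(get_time())
E
```

```text
(array([302.3684, 196.5   ]), array([301, 186,  10,  25,  38], dtype=int32))
[340.0724 340.2444] [    8   236   615   164 46615]
[283.9054 344.9257] [279 334  11  29 148]
[345.5669 345.0236] [342 334   9  28 127]
[0.5681 0.211  0.1408] [-0.0001  0.9928 -0.1202  0.0005] [0.5749 0.2402 0.2004] [-0.0001  0.9928 -0.1201  0.0005]
True [0.5186 0.0094 0.1025] [-2.1081 -1.2828  9.7871]
True [0.5186 0.0094 0.1026] [-2.0757 -0.6807  9.3995]
True [0.5186 0.0094 0.1024] [-3.3668 -0.5895 12.0163]
16.7167
```

View pics/w3c.png

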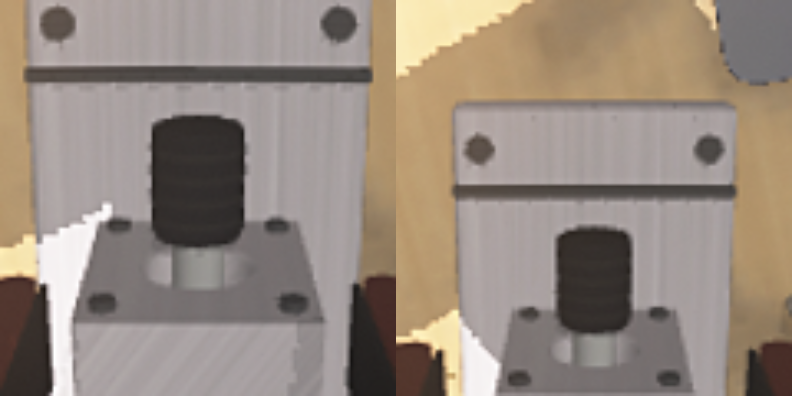

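The second press hit solid at the same z (0.1025), so the stop was reached. The crops show the knob centred at column 315, with the back rim's top at rows 224.2 and 230.6 and the front lower rim at rows 185.5 and 199.1.

Run:
```python
from h import *
p1,q1=[0.5681,0.211,0.1408],[-0.0001,0.9928,-0.1202,0.0005]
p2,q2=[0.5749,0.2402,0.2004],[-0.0001,0.9928,-0.1201,0.0005]
for nm,a,b in (("back rim top",(315,224.2),(314.7,230.6)),("front rim bottom",(314.7,185.5),(314.7,199.1)),("ridge",(315,172.7),(315,187.6)),
  ("face top L",(255+107/3.3,150+222/3.3),(255+117/3.3,130+311/3.3)),("face top R",(255+293/3.3,150+222/3.3),(255+283/3.3,130+311/3.3))):
    P,e=tri([wray(p1,q1,*a),wray(p2,q2,*b)]); print(nm,tun(P),e)
for z,px in ((.062,224.2),(.038,185.5),(.018,172.7)):
    for (p,q,v) in ((p1,q1,px),):
        o,d=wray(p,q,315,v); print(z,tun(o+d*(z-o[2])/d[2]))
o,d=wray(p2,q2,314.7,230.6); print(tun(o+d*(.062-o[2])/d[2]))
o,d=wray(p2,q2,315,187.6); print("ridge",tun(o+d*(.018-o[2])/d[2]))
```

```text
back rim top [0.0818 0.0004 0.056 ] [np.float64(0.000341502833095143), np.float64(0.00034150283309543507)]
front rim bottom [0.11   0.0005 0.0326] [np.float64(0.00021569010511592846), np.float64(0.00021569010511608843)]
ridge [0.1161 0.0002 0.0044] [np.float64(0.0001845090786487278), np.float64(0.0001845090786487769)]
face top L [ 0.0594  0.032  -0.0232] [np.float64(0.0011951574611311416), np.float64(0.0011951574611311373)]
face top R [ 0.0619 -0.0324 -0.0162] [np.float64(0.0009836105123226968), np.float64(0.000983610512322784)]
0.062 [0.0841 0.     0.062 ]
0.038 [ 0.1113 -0.      0.038 ]
0.018 [ 0.1188 -0.      0.018 ]
[0.0842 0.0007 0.062 ]
ridge [0.1195 0.0003 0.018 ]
```

Everything agrees: the knob's back is at tuner x 84 (84 expected), the ridge at 119–119.5 (120 expected) and the lateral offset is about 0. I'll close on the knob in stages and check the side force before drawing it out.

Run:
```python
from h import *
k=PORT+U*(.100-.020)
loc=lambda: (lambda f:np.array([f[:2]@U,f[:2]@V,f[2]]))(np.array(get_ft_force()))
move_pose([*k,.15],Q); command_gripper(.5)
print("f0",loc(),get_tcp_pos())
print(movel([*k,.031],v=.1,until_force=10),tun(get_tcp_pos()),loc())
for g in (.36,.32,.30): 
    command_gripper(g); print(g,get_grip_width(),loc(),tun(get_tcp_pos()))
cv2.imwrite("pics/w4.png",cv2.resize(read_camera("wrist")[130:330,215:415],None,fx=2.5,fy=2.5)[...,::-1])
print(get_time())
```

```text
f0 [-0.5048 -0.4473  0.0711] [0.5679 0.2131 0.15  ]
False [ 0.1003 -0.0005  0.0317] [-0.0688  0.4595 -0.4576]
0.36 0.36264277598241706 [ 0.7075 -0.2888 -0.3462] [ 0.1    -0.0001  0.0311]
0.32 0.31883555839348143 [ 0.2401 -0.4227  0.0923] [0.1   0.    0.031]
0.3 0.29921563363219206 [-0.3141  0.3046 -0.6731] [0.1    0.     0.0309]
20.7917
```

View pics/w4.png

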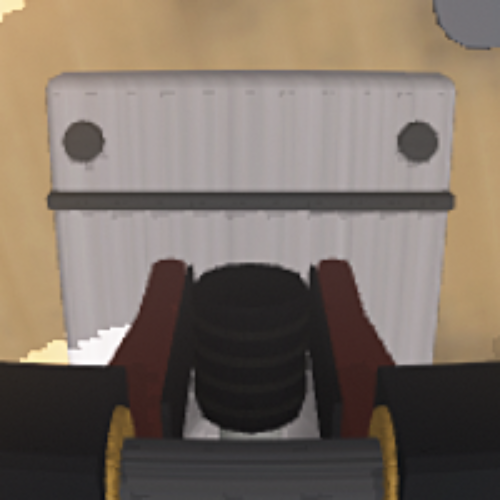

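The fingers straddle the knob (x 194–308 in the crop, inner pads at about 190 and 312), centred to a fraction of a millimetre with no side force. I'll grip and draw in steps.

Run:
```python
from h import *
loc=lambda: (lambda f:np.array([f[:2]@U,f[:2]@V,f[2]]))(np.array(get_ft_force()))
command_gripper(0.); print(get_grip_width()*88,loc(),get_ft_torque(),tun(get_tcp_pos()))
p0=np.array(get_tcp_pos())[:2]
for d in (.012,.024,.0355):
    print(movel([*(PORT+U*(.08+d)),.031],v=.03,until_force=15),loc(),tun(get_tcp_pos()))
wait(.3); print(get_grip_width()*88,loc(),get_ft_torque(),tun(get_tcp_pos()),get_time())
cv2.imwrite("pics/w5.png",cv2.resize(read_camera("wrist")[130:330,215:415],None,fx=2.5,fy=2.5)[...,::-1])
cv2.imwrite("pics/s5.png",cv2.resize(read_camera("side")[150:280,240:400],None,fx=4.5,fy=4.5)[...,::-1])
```

```text
23.48447277817434 [ 0.7056  0.0357 -0.135 ] [-0.0663 -0.0023 -0.0486] [0.1   0.    0.031]
False [1.1324 0.3956 0.6504] [ 0.1125 -0.      0.031 ]
False [0.9546 0.0389 0.2565] [ 0.1243 -0.      0.031 ]
False [ 0.0103 -0.2635 -0.8686] [ 0.1358 -0.      0.031 ]
23.81770619673658 [-0.3926  0.5805 -1.0189] [ 0.048  -0.1036  0.0365] [ 0.1354 -0.      0.031 ] 22.9583
```

View pics/w5.png

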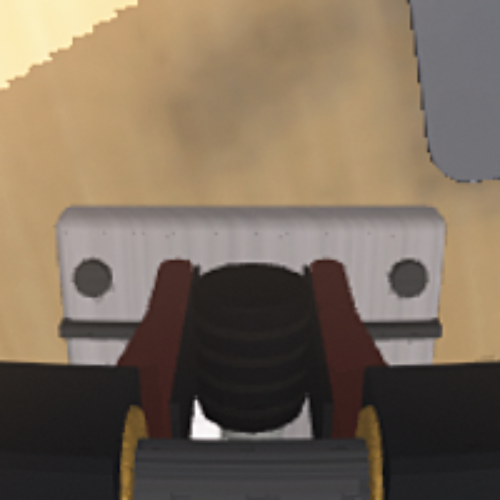

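View pics/s5.png

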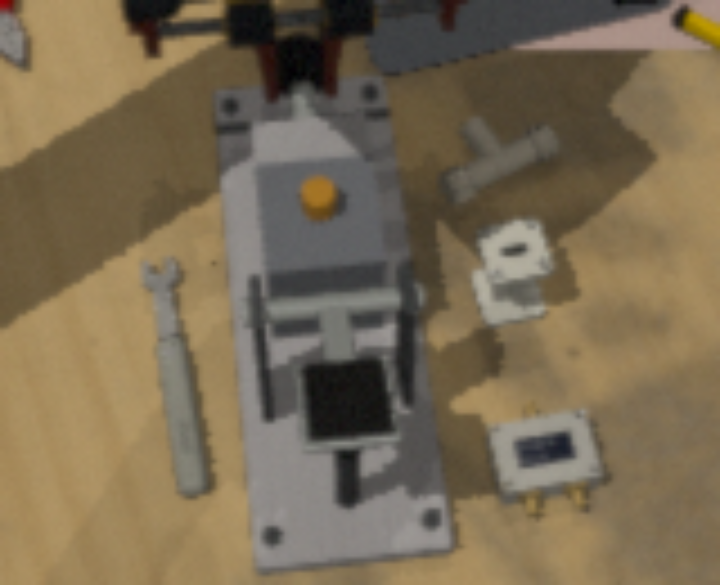

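In the wrist view the knob has not moved in the fingers (back rim at crop row 431 before and after) and the ridge is at crop row 328. The side view shows bright rod, the pedal up and the bystanders in place. One last check of the numbers, then I hand in.

Run:
```python
from h import *
p,q=get_tcp_pos(),get_ee_rot()
def at(v,z):
    o,d=wray(p,q,315.2,130+v/2.5); return tun(o+d*(z-o[2])/d[2])
b,r=at(431,.062),at(328,.018); print("knob back",b,"ridge",r)
print(get_grip_width()*88,get_ft_force(),max(abs(np.array(get_qvel()))),get_time())
rel=b[0]-r[0]; print("back minus ridge",rel)
if abs(rel)<.005: job_done(); print("handed in")
```

```text
knob back [0.1202 0.0005 0.062 ] ridge [0.1212 0.0005 0.018 ]
23.395306074365784 [-0.3072  1.3479  0.2666] 0.0020789106391279053 23.0583
back minus ridge -0.0009693117472952817
the job is handed in; nothing more can be done
handed in
```

I pressed the pedal down to its stop and released it, then gripped the knob and drew the plunger out 35.5 mm along the bore. I handed the job in at 23 s while still holding the knob; no verdict came back.

- **Pedal:** I pressed it twice because the first press left some doubt about reaching the stop. Both presses halted solidly at z ≈ 0.1025 m. That is about 3 mm above the stated 99 mm, roughly what camera calibration error allows. After the kick the knob's back stood about 9 mm out, as expected for a full stroke. The side view then showed the pedal up.
- **Draw:** the knob did not slip in the fingers, and the force on the wrist stayed at or below about 1.4 N, so there was no sign of binding.
- **Last check:** the knob's back measured 1 mm short of the ridge centre, so about 44–45 mm of rod is showing. The grip width was about 23.4 mm on the 24 mm knob, and the arm was still.
- **Bystanders:** the torque wrench, tee, white adapter and splitter block looked unmoved in the side view. The side cutters were mostly outside that picture; the arm did not work near them.
- **Disagreement:** heights triangulated from the two close wrist views were unreliable. The knob rim came out 6 mm low and the ridge 14 mm low. The housing's front edge came out below the worktop, which is impossible. I set positions with the stated heights instead, and those agreed to about 1 mm.

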